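Clear the capping jig and snap the terminal cap onto the battery cell

ROBOT

A 6-joint arm with a two-finger parallel gripper is mounted at the origin on the work surface. World frame = base frame: x ahead of the robot, y to its left, z up, the work surface at z = 0. Lengths are in m, angles in rad, forces in N, time in s.
With the tool pointing down it reaches from about 0.3 to 0.875 m from the base axis. Payload 6.4 kg.
Tool frame: the origin (TCP) lies between the finger pads; the fingertips stand 19 mm ahead of it and the grasp point (between the pads) is the TCP (ctrl.tips_ahead is the z of the fingertips in the tool frame, in m); z points along the fingers, y is the line along which they close (so a half turn about z gives the same grasp; the last joint's range is limited). The gripper opens to 85 mm and grips with 20 to 120 N. Pads are 22 mm wide; open, the fingers measure 114 mm over their backs; the gripper's body (76 mm by 85 mm) begins 54 mm behind the grasp point. The pads swing forward as they close: fully open they stand 13 mm farther back than shut.
Start: joints at [1.044, 0.181, 1.607, -0, 1.354, -0.206], TCP at [0.181, 0.546, 0.25] pointing down, gripper open.
Joint ranges: [-2.99, 2.99], [-0.89, 2.07], [0.3, 2.58], [-1.14, 4.28], [0, 2.63], [-3.12, 3.12]. Speed limits (rad/s): [2.57, 2.57, 3.01, 3.14, 3.14, 3.14].

INTERFACE

Orientations are given as a unit quaternion [w, x, y, z].
In Python, from bench import readout, vision, ctrl gives the robot as it stands.
- The arm moves only by the tool play_rows, never from a script. Its arguments are lists of equal length, an entry for each row: "xyz": the shift along the tool's x, y, z in mm, a list of three; "rot": the turn, a rotation vector about the tool's x, y, z in rad, a list of three; "grip": the opening, from 0 (shut) to 1 (fully open). In form: {"xyz": [[x, y, z], ...], "rot": [[rx, ry, rz], ...], "grip": [grip, ...]}. A call has exactly 10 rows; each row is the pose to reach, as a shift and turn from the pose commanded when the call began, along the tool's axes at that moment; what a row does not reach only later rows make up. A row lasts 1/8 s, in which the tool goes at most 62.5 mm and 10.7 degrees, less where a joint would pass 70% of its speed; a pose out of reach is approached as far as the arm can. A call with a gripper value outside its range is refused whole. The fingers move at their own pace and stop on an object; the grip force is fixed at half the most. Time passes only in rows, so rows that repeat a pose let the fingers close, or fill a call up. It gives the time, the measured TCP pose, the force, the opening and the grip force at its end, in the units of the state.
- readout.get_obs(): the state, without advancing time (a new reading comes with each control period).
- vision.camera(name): name is "scene" or "side" or "wrist"; returns a dict with "color" (400x640x3 uint8, red, green, blue), "depth" (400x640 float32, m along the optical axis (not along the pixel's ray), 0 where there is no reading), "camera_matrix" (3x3 intrinsics, pixels), "k1" (the pictures are not rectified: a ray, as slopes to the right and down, at radius r is drawn at 1 + k1 r^2 times it, then the intrinsics apply), "extrinsics" (4x4, takes a point from camera to world coordinates); the wrist camera has in their place "hand_eye" (4x4, takes a point from camera to tool coordinates, whose origin is the TCP and whose axes are the flange's). Camera axes: x right, y down, z forward; pixel columns grow to the right and rows downward; lengths in m; the calibration is good to about 2 mm. A picture is of the moment at which its call begins: read the wrist's pose just before it.
- ctrl.hand_in(): hands the job in; it is judged then, once.
The state is a dict: "time_s": time; "q": joint angles; "dq": joint speeds; "joint_efforts": joint torques, N m; "eef_pos": TCP position; "eef_rot": TCP orientation; "wrist_force": force on the tool from outside, world axes, zero at the start; "torque": the same for the moment, N m; "opening": opening from 0.0 (shut) to 1.0 (fully open); "grasp_force": force on a finger pad.
Only numpy, scipy, OpenCV 4.12 (cv2) and the standard library are available. Lean on these libraries where they do the work, as an engineer would, in place of code of your own. Each camera call takes 0.05 s, during which the arm holds its last target. There are 200 camera calls.

TASK

Use the bench brush to sweep the three carbon lumps off the bed of the capping jig into its catch tray, never touching the lumps with the fingers, and put the brush back on the bench. Then set the terminal cap, open end down, on the stud of the steel cell and press it straight down until it clicks home against the top of the cell; after the click keep pressing, so that the sprung cell is pushed down at least 5 mm, and finish like that, still pressing: do not let go. Leave the spare cell, the dish and the foil roll alone.

Things in the scene. Friction and masses are not known exactly. Their poses are not given: they have to be found in the camera images.
- jig: capping jig fixed to the bench; origin on the bench under its bed. Aluminium bed 120 mm (own x, centred) by 220 mm (own y, from -115 to +105 mm), flat top 30 mm above the bench. The cell stands up through the bed at x = 0, y = -75 mm. The lumps lie at y = 38 to 82 mm, |x| under 37 mm; a brush held along x and lowered at y = 5 mm lands behind them, clear of the cell
- tray_in (a point): centre of the floor of the jig's steel catch tray, open above, flush against the bed's +y end: 140 mm (jig x) by 80 mm (jig y, from 105 to 185 mm), floor 4 mm above the bench, 4 mm walls 28 mm high on all sides (2 mm below the bed's top)
- seat (a point): centre of the flat top face of the steel cell (46 mm across), 40 mm above the bed while the cell is up; z up; sinks with the cell. The aluminium stud rises from it: 20 mm across, 18 mm tall, with three sprung steel balls standing out to 14.5 mm from the axis, centres 8.5 mm above this face
- nest (a joint): how far the cell is pushed down into its spring nest, m: 0 = up, at most 0.010. It springs back: about 3 N starts it, then 1.5 N more per mm (about 10 N at 5 mm)
- cap_mid (a point): middle of the loose terminal cap: plain white plastic cylinder 38 mm across, 40 mm tall (a 1 mm raised disc on top), 30 to 60 g, standing open end down on the bench; point on its axis 20 mm above its rim. Hollow to 22 mm from the rim, solid above; at the rim an inward lip 4 mm high leaves a 25 mm hole. When the cap is home on the cell this point is 20 mm above point seat
- cap_rim (a point): centre of the cap's open lower rim. Pushed over the stud, the lip meets the balls with the rim about 13 mm above point seat; the push rises to 8 N or so, drops by over 5 N as the lip snaps past them (rim 8 to 4 mm above), then the balls draw the cap down the last 4 mm and it is home, rim on the cell's top. Not clicked, it stays 3 mm or more too high
- brush_mid (a point): middle of the loose bench brush standing on its bristles: 110 mm long (own x), 60 mm tall, 0.1 to 0.2 kg; wooden back 28 mm wide (own y) from 28 to 60 mm above the bristle tips, to be gripped across; stiff black bristles below, 106 x 22 mm; point 30 mm above the bristle tips
- lump0_mid (a point): hard black carbon lump, about 18 x 16 mm and 12 mm tall, 12 g, lying flat on the bed of the jig between the cell and the tray; point at its centre, 6 mm above its underside
- lump1_mid (a point): hard black carbon lump, about 18 x 16 mm and 12 mm tall, 12 g, lying flat on the bed of the jig between the cell and the tray; point at its centre, 6 mm above its underside
- lump2_mid (a point): hard black carbon lump, about 18 x 16 mm and 12 mm tall, 12 g, lying flat on the bed of the jig between the cell and the tray; point at its centre, 6 mm above its underside
- spare_cell: bystander: loose plain steel cell without a stud, 46 mm across, 80 mm tall, standing on the bench; origin at the centre of its underside
- dish: bystander: shallow steel dish, 84 mm across, 30 mm tall, on the bench; origin at the centre of its underside
- foil_roll: bystander: roll of black foil standing on end, 110 mm across, 85 mm tall, with a 66 mm hole; origin at the centre of its underside
Not all that is in view belongs to the job. Leave any orange look-alike of the part that bears brush_mid alone.

How it is judged:
By the outcome, as a careful person would: the job done as asked, in the order asked, and still so for the second after the job is handed in, while the arm keeps its last pose, push and grip.
It also fails if it takes over 72 s, if anything falls off the work surface, if the arm or the gripper's body presses on something with over 40 N, if the wrist force passes 120 N, or if a joint passes its speed limit or range.

## Working session

There is one attempt and no reset: what is moved stays moved. The work goes in short steps, Python scripts to look and compute and a tool call to move; the robot and the scene stay as the last step left them, time stands still between calls to the robot, and variables do not carry over. Pictures are saved under pics/ and viewed, at most 10 in all, crops included, and the job is handed in when it is done.

Besides the shell and the picture viewer there is one more tool, called after "Call:" as name(argument=value, ...), one argument or row to a line, values as JSON. play_rows: Moves the arm, as the interface text tells. Its arguments: {"type":"object","properties":{"xyz":{"type":"array","items":{"type":"array","items":{"type":"number"}}},"rot":{"type":"array","items":{"type":"array","items":{"type":"number"}}},"grip":{"type":"array","items":{"type":"number"}}},"required":["xyz","rot","grip"]}

```bash
mkdir -p pics; cat > h.py <<'E'
import numpy as np, cv2
from bench import readout, vision, ctrl
from scipy.spatial.transform import Rotation as R
def pose():
    o=readout.get_obs(); q=np.array(o["eef_rot"]); T=np.eye(4)
    T[:3,:3]=R.from_quat(q[[1,2,3,0]]).as_matrix(); T[:3,3]=o["eef_pos"]; return o,T
def cam(n):
    o,T=pose(); c=vision.camera(n)
    c["T"]=T@np.array(c["hand_eye"]) if n=="wrist" else np.array(c["extrinsics"])
    return c
def rays(c,uv):
    K=np.array(c["camera_matrix"]);uv=np.atleast_2d(np.float32(uv))
    n=cv2.undistortPoints(uv.reshape(-1,1,2).astype(float),K,np.array([c["k1"],0,0,0.]))[:,0]
    return np.c_[n,np.ones(len(n))]
def onz(c,uv,z):
    d=rays(c,uv)@c["T"][:3,:3].T; o=c["T"][:3,3]
    return o+d*((z-o[2])/d[:,2])[:,None]
def cloud(c):
    v,u=np.mgrid[0:400,0:640]; r=rays(c,np.c_[u.ravel(),v.ravel()])
    p=(r*c["depth"].ravel()[:,None])@c["T"][:3,:3].T+c["T"][:3,3]
    p[c["depth"].ravel()<=0]=np.nan
    return p.reshape(400,640,3)
def save(c,n): cv2.imwrite(f"pics/{n}.png",cv2.cvtColor(c["color"],cv2.COLOR_RGB2BGR))
E
python3 - <<'E'
from h import *
for n in("scene","side"):
    c=cam(n);save(c,n+"0");np.savez(n+"0.npz",**{k:c[k] for k in("color","depth","camera_matrix","k1","T")})
    print(n,c["T"].round(3).tolist())
o,T=pose();print(o,T.round(3).tolist(),ctrl.tips_ahead)
E
```

```text
scene [[-0.021, 0.718, -0.695, 1.126], [1.0, 0.023, -0.007, -0.009], [0.011, -0.695, -0.719, 0.693], [0.0, 0.0, 0.0, 1.0]]
side [[0.796, -0.43, 0.425, 0.131], [-0.605, -0.584, 0.542, -0.531], [0.015, -0.689, -0.725, 0.785], [0.0, 0.0, 0.0, 1.0]]
{'time_s': 0.1, 'q': array([ 1.04373851e+00,  1.81467356e-01,  1.60788210e+00,  6.54588589e-06,
        1.35377100e+00, -2.06285093e-01]), 'dq': array([-0.00062116, -0.00280307, -0.00196301, -0.00037769, -0.00142381,
       -0.00047172]), 'joint_efforts': array([-7.07115523e-04, -4.45877552e+01, -3.52239954e+01, -4.08430878e-04,
        4.10974404e-03, -3.05802428e-05]), 'eef_pos': array([0.18104198, 0.54528596, 0.24948638]), 'eef_rot': array([-2.76849909e-04,  1.59700274e-01,  9.87165254e-01, -7.11976827e-04]), 'wrist_force': array([0.13012167, 0.91148817, 0.89404876]), 'torque': array([-0.0036564 , -0.00810706,  0.00311446]), 'grasp_force': 0.0, 'opening': 0.9995753129462606} [[-0.949, 0.315, -0.001, 0.181], [0.315, 0.949, -0.001, 0.545], [0.0, -0.001, -1.0, 0.249], [0.0, 0.0, 0.0, 1.0]] 0.019
```

View pics/scene0.png

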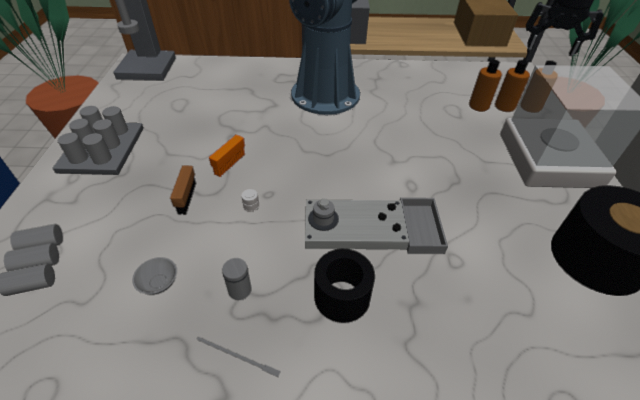

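View pics/side0.png

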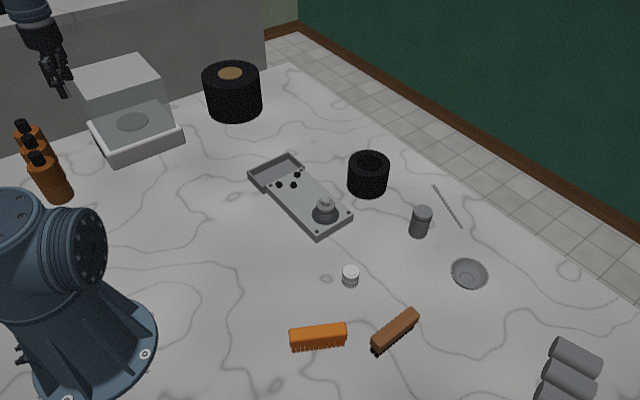

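The scene view shows the brown brush at about (183,188), the orange decoy at (227,155), the cap at (250,200), the jig from x=305 to 445 with its tray at right, and the cell at (323,212). The side view shows the same things: brush (395,330), cap (350,274), cell (326,210).

```bash
python3 - <<'E'
from h import *
def ld(n): return dict(np.load(n+"0.npz"))
def rect(xy): 
    (c,s,a)=cv2.minAreaRect((xy*1000).astype(np.float32)); return np.round(c,1),np.round(s,1),round(a,1)
for n,(bb,cb,jb,cl) in {"scene":((165,205,160,218),(238,264,185,215),(300,450,192,256),(300,345,190,235)),"side":((365,425,300,360),(338,362,260,290),(245,360,150,245),(308,345,192,226))}.items():
    c=ld(n); P=cloud(c); hsv=cv2.cvtColor(c["color"],cv2.COLOR_RGB2HSV).astype(int)
    def win(b): 
        m=np.zeros((400,640),bool); m[b[2]:b[3],b[0]:b[1]]=1; return m
    m=win(bb)&(P[...,2]>0.050)&(P[...,2]<.07); print(n,"brush top",m.sum(),rect(P[m][:,:2]),np.median(P[m][:,2]))
    m=win(cb)&(P[...,2]>0.034)&(P[...,2]<.06); print("cap top",m.sum(),rect(P[m][:,:2]),P[m].mean(0).round(4))
    m=win(jb)&(P[...,2]>0.026)&(P[...,2]<.034); print("bed",m.sum(),rect(P[m][:,:2]),np.median(P[m][:,2]))
    m=win(cl)&(P[...,2]>0.08)&(P[...,2]<.1); print("stud",m.sum(),rect(P[m][:,:2]),P[m].mean(0).round(4))
    m=win(jb)&(c["color"].max(2)<45); k,l,s,ce=cv2.connectedComponentsWithStats(m.astype(np.uint8))
    for i in range(1,k):
        if s[i,4]>15: print("dark",ce[i].round(1),s[i,4],onz(c,ce[i],.036).round(4), np.nanmedian(P[l==i],0).round(3))
E
```

```text
scene brush top 488 (array([ 474.8, -326.5]), array([111.1,  28.8]), 0.4) 0.060124603460162684
cap top 174 (array([ 495.5, -171.4]), array([36.9, 35.6]), 22.9) [ 0.4963 -0.1711  0.0404]
bed 3739 (array([549.4, 108.9]), array([142.2, 300.4]), 0.1) 0.02997867642206431
stud 81 (array([554. ,   0.6]), array([22.3, 23.1]), 54.6) [ 0.5573 -0.0014  0.0854]
dark [437.5 223.9] 114 [[0.5663 0.2464 0.036 ]] [0.55  0.254 0.016]
dark [391.1 206.4] 39 [[0.5179 0.1514 0.036 ]] [0.522 0.15  0.04 ]
dark [317.3 215.7] 22 [[ 0.5508 -0.0143  0.036 ]] [ 0.572 -0.016  0.058]
dark [381.6 216.2] 43 [[0.5477 0.1273 0.036 ]] [0.552 0.127 0.041]
dark [396.1 227. ] 42 [[0.5778 0.1556 0.036 ]] [0.582 0.154 0.041]
dark [342.9 252.6] 187 [[0.6484 0.0397 0.036 ]] [0.685 0.036 0.085]
side brush top 825 (array([ 471.6, -327.5]), array([108.7,  28.5]), 0.6) 0.059190524566474445
cap top 217 (array([ 491.1, -172.5]), array([36.3, 37.1]), 87.7) [ 0.4899 -0.1731  0.0396]
bed 2566 (array([578.3, 113.1]), array([191.4, 309.3]), 4.0) 0.02951813800585046
stud 62 (array([549.8,  -0.9]), array([24.8, 21.5]), 53.3) [ 0.5499 -0.0035  0.085 ]
dark [354.  174.5] 473 [[0.7013 0.0646 0.036 ]] [0.675 0.043 0.068]
dark [296.8 174.1] 28 [[0.5773 0.1577 0.036 ]] [0.575 0.155 0.04 ]
dark [278.6 184.3] 28 [[0.5163 0.1532 0.036 ]] [0.514 0.148 0.041]
dark [293.  184.7] 30 [[0.546  0.1296 0.036 ]] [0.544 0.125 0.041]
```

Call:
play_rows(
  xyz=[
    [-51, -28, 0],
    [-103, -57, 0],
    [-154, -85, 0],
    [-206, -113, 0],
    [-257, -142, 0],
    [-309, -170, 0],
    [-360, -199, 0],
    [-411, -227, 0],
    [-411, -227, 0],
    [-411, -227, 0],
  ],
  rot=[
    [0, 0, -0.04],
    [0, 0, -0.08],
    [0, 0, -0.12],
    [0, 0, -0.16],
    [0, 0, -0.2],
    [0, 0, -0.24],
    [0, 0, -0.28],
    [0, 0, -0.321],
    [0, 0, -0.321],
    [0, 0, -0.321],
  ],
  grip=[1, 1, 1, 1, 1, 1, 1, 1, 1, 1],
)

```text
time_s: 1.35
eef_pos: [0.4992, 0.2007, 0.2497]
eef_rot: [-0.001, 0.0, 1.0, 0.0]
wrist_force: [-0.1, -0.4, -0.1]
opening: 0.999
grasp_force: 0.0
```

Call:
play_rows(
  xyz=[
    [3, -58, 0],
    [6, -116, 0],
    [9, -174, 0],
    [12, -232, 0],
    [15, -290, 0],
    [18, -348, 10],
    [21, -406, 30],
    [24, -464, 50],
    [27, -522, 80],
    [27, -527, 110],
  ],
  rot=[
    [0, 0, 0],
    [0, 0, 0],
    [0, 0, 0],
    [0, 0, 0],
    [0, 0, 0],
    [0, 0, 0],
    [0, 0, 0],
    [0, 0, 0],
    [0, 0, 0],
    [0, 0, 0],
  ],
  grip=[1, 1, 1, 1, 1, 1, 1, 1, 1, 1],
)

```text
time_s: 2.6
eef_pos: [0.4732, -0.3283, 0.1399]
eef_rot: [0.001, 0.001, 1.0, -0.001]
wrist_force: [-0.3, 0.3, -0.8]
opening: 0.998
grasp_force: 0.0
```

```bash
python3 - <<'E'
from h import *
o,T=pose();print(o["eef_pos"],T[:3,:3].round(3).tolist(),o["q"].round(2),o["time_s"])
c=cam("wrist");P=cloud(c)
m=(P[...,2]>.05)&(P[...,2]<.068)
hsv=cv2.cvtColor(c["color"],cv2.COLOR_RGB2HSV)
print(m.sum(),cv2.minAreaRect((P[m][:,:2]*1000).astype(np.float32)),np.median(hsv[m],0),np.median(P[m],0))
E
```

```text
[ 0.47324088 -0.32832558  0.13989693] [[-1.0, 0.001, 0.001], [0.001, 1.0, -0.002], [-0.001, -0.002, -1.0]] [-0.81  0.3   1.7  -0.    1.14 -2.38] 2.6
12447 ((427.0296325683594, -305.9246826171875), (68.77182006835938, 211.12332153320312), 65.01193237304688) [ 14. 179. 132.] [ 0.42567862 -0.31623588  0.05986885]
```

```bash
python3 - <<'E'
from h import *
c=cam("wrist");save(c,"w1");P=cloud(c)
m=(P[...,2]>.05)&(P[...,2]<.068)
k,l,s,ce=cv2.connectedComponentsWithStats(m.astype(np.uint8))
hsv=cv2.cvtColor(c["color"],cv2.COLOR_RGB2HSV)
for i in range(1,k):
    if s[i,4]>100:
        q=P[l==i]; print(s[i],cv2.minAreaRect((q[:,:2]*1000).astype(np.float32)),np.median(hsv[l==i],0),np.nanmax(q,0),np.nanmin(q,0))
E
```

```text
[ 390    0  111  111 6073] ((367.2798767089844, -258.07452392578125), (28.747575759887695, 65.60584259033203), 61.32338333129883) [ 17. 255. 181.] [ 0.40087589 -0.23017084  0.06304121] [ 0.34357964 -0.28457662  0.05000481]
[ 292  141   47  162 6980] ((474.1532287597656, -327.673095703125), (109.59441375732422, 28.039464950561523), 0.6430045366287231) [ 14. 175. 129.] [ 0.52898155 -0.31353217  0.0625671 ] [ 0.4192982  -0.34216879  0.0500156 ]
```

Call:
play_rows(
  xyz=[
    [-1, 0, 30],
    [-1, 0, 60],
    [-1, 0, 82],
    [-1, 0, 91],
    [-1, 0, 91],
    [-1, 0, 91],
    [-1, 0, 91],
    [-1, 0, 91],
    [-1, 0, 91],
    [-1, 0, 91],
  ],
  rot=[
    [0, 0, 0],
    [0, 0, 0],
    [0, 0, 0],
    [0, 0, 0],
    [0, 0, 0],
    [0, 0, 0],
    [0, 0, 0],
    [0, 0, 0],
    [0, 0, 0],
    [0, 0, 0],
  ],
  grip=[1, 1, 1, 1, 0.7, 0, 0, 0, 0, 0],
)

```text
time_s: 3.95
eef_pos: [0.4745, -0.327, 0.0505]
eef_rot: [0.001, -0.0, 1.0, -0.001]
wrist_force: [-0.7, 1.0, 6.2]
opening: 0.316
grasp_force: 59.7
```

Call:
play_rows(
  xyz=[
    [0, 0, -50],
    [0, 0, -100],
    [-10, 55, -130],
    [-22, 113, -130],
    [-33, 172, -130],
    [-44, 230, -130],
    [-55, 288, -130],
    [-66, 347, -130],
    [-77, 400, -130],
    [-77, 405, -130],
  ],
  rot=[
    [0, 0, 0],
    [0, 0, 0],
    [0, 0, 0],
    [0, 0, 0],
    [0, 0, 0],
    [0, 0, 0],
    [0, 0, 0],
    [0, 0, 0],
    [0, 0, 0],
    [0, 0, 0],
  ],
  grip=[0, 0, 0, 0, 0, 0, 0, 0, 0, 0],
)

```text
time_s: 5.2
eef_pos: [0.5505, 0.082, 0.179]
eef_rot: [-0.0, -0.002, 1.0, 0.0]
wrist_force: [0.4, -0.4, -1.9]
opening: 0.322
grasp_force: 60.2
```

```bash
python3 - <<'E'
from h import *
o,T=pose();print(o["eef_pos"],o["wrist_force"],o["q"].round(2))
c=cam("wrist");save(c,"w2");P=cloud(c)
m=(P[...,2]>.027)&(P[...,2]<.033)
print(cv2.minAreaRect((P[m][:,:2]*1000).astype(np.float32)),np.nanmin(P[m],0),np.nanmax(P[m],0))
E
```

```text
[0.55052361 0.08200144 0.17902183] [ 0.39637269 -0.43540201 -1.90196541] [-0.07  0.21  1.72  0.    1.21 -1.64]
((606.5254516601562, 42.82368469238281), (436.44305419921875, 257.6793518066406), 89.47865295410156) [ 0.47576613 -0.17627201  0.0270033 ] [0.73366358 0.26094399 0.03299601]
```

View pics/w2.png

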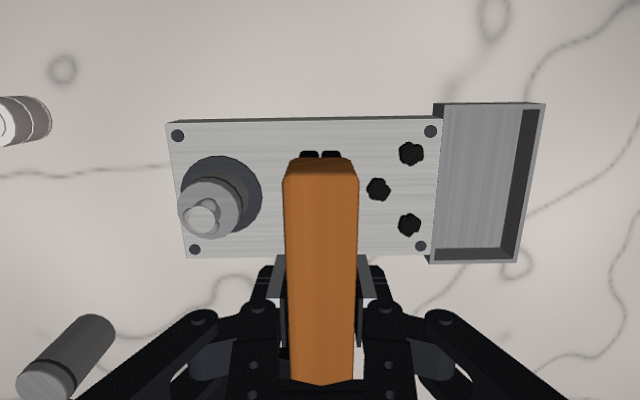

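The wrist view shows the held brush over the bed. The bed corners are near (166,122), (442,118) and (187,258), the lumps at (411,153), (378,188) and (409,225), and the stud at (202,216).

```bash
python3 - <<'E'
from h import *
c=cam("wrist")
print(onz(c,[[166,122],[187,258],[433,118]],.03).round(4)); print(onz(c,[[411,153],[378,188],[409,225]],.036).round(4)); print(onz(c,[[202,216]],.088))
print(onz(c,[[545,103],[517,263],[428,263]],.028).round(4))
E
```

```text
[[ 0.4946 -0.0404  0.03  ]
 [ 0.6141 -0.0386  0.03  ]
 [ 0.4908  0.1686  0.03  ]]
[[0.5173 0.1521 0.036 ]
 [0.5462 0.1277 0.036 ]
 [0.5788 0.1559 0.036 ]]
[[0.55076998 0.00095439 0.088     ]]
[[0.4788 0.256  0.028 ]
 [0.6195 0.2606 0.028 ]
 [0.6195 0.1788 0.028 ]]
```

Call:
play_rows(
  xyz=[
    [0, 0, 30],
    [0, 0, 60],
    [0, 0, 80],
    [0, 0, 90],
    [0, 0, 97],
    [0, 0, 97],
    [0, 5, 97],
    [0, 10, 97],
    [0, 15, 97],
    [0, 20, 97],
  ],
  rot=[
    [0, 0, 0],
    [0, 0, 0],
    [0, 0, 0],
    [0, 0, 0],
    [0, 0, 0],
    [0, 0, 0],
    [0, 0, 0],
    [0, 0, 0],
    [0, 0, 0],
    [0, 0, 0],
  ],
  grip=[0, 0, 0, 0, 0, 0, 0, 0, 0, 0],
)

```text
time_s: 6.55
eef_pos: [0.5508, 0.0992, 0.0824]
eef_rot: [0.0, -0.0, 1.0, -0.0]
wrist_force: [0.3, -0.5, -1.0]
opening: 0.317
grasp_force: 60.1
```

Call:
play_rows(
  xyz=[
    [0, 10, 0],
    [0, 20, 0],
    [0, 30, 0],
    [0, 40, 0],
    [0, 51, 0],
    [0, 62, 0],
    [0, 73, 0],
    [0, 84, 0],
    [0, 95, 0],
    [0, 98, 0],
  ],
  rot=[
    [0, 0, 0],
    [0, 0, 0],
    [0, 0, 0],
    [0, 0, 0],
    [0, 0, 0],
    [0, 0, 0],
    [0, 0, 0],
    [0, 0, 0],
    [0, 0, 0],
    [0, 0, 0],
  ],
  grip=[0, 0, 0, 0, 0, 0, 0, 0, 0, 0],
)

```text
time_s: 7.8
eef_pos: [0.5507, 0.1975, 0.0823]
eef_rot: [0.0, -0.001, 1.0, 0.0]
wrist_force: [0.6, -0.1, -1.0]
opening: 0.315
grasp_force: 60.0
```

```bash
python3 - <<'E'
from h import *
o,T=pose();print(o["eef_pos"],o["wrist_force"])
c=cam("wrist");save(c,"w3")
E
```

```text
[0.55069073 0.19752802 0.08225983] [ 0.60526619 -0.10428632 -1.00144965]
```

View pics/w3.png

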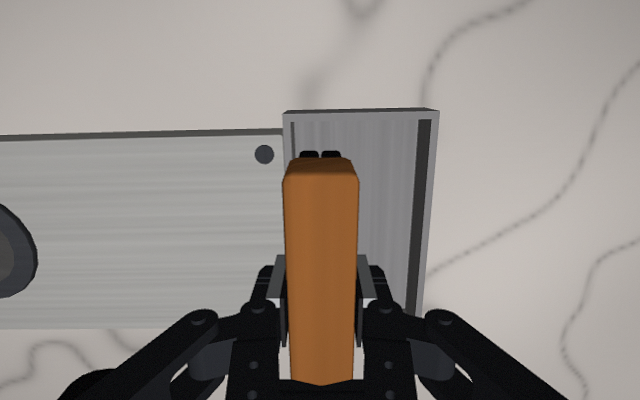

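The wrist view shows the brush over the tray edge and the bed clear. The lumps are hidden under the brush, so I'll lift, back off and check.

Call:
play_rows(
  xyz=[
    [0, 0, -30],
    [0, 0, -60],
    [0, 0, -90],
    [0, -30, -97],
    [0, -80, -97],
    [0, -120, -97],
    [0, -150, -97],
    [0, -150, -97],
    [0, -150, -97],
    [0, -150, -97],
  ],
  rot=[
    [0, 0, 0],
    [0, 0, 0],
    [0, 0, 0],
    [0, 0, 0],
    [0, 0, 0],
    [0, 0, 0],
    [0, 0, 0],
    [0, 0, 0],
    [0, 0, 0],
    [0, 0, 0],
  ],
  grip=[0, 0, 0, 0, 0, 0, 0, 0, 0, 0],
)

```text
time_s: 9.1
eef_pos: [0.5507, 0.0476, 0.1792]
eef_rot: [-0.0, -0.001, 1.0, 0.0]
wrist_force: [-0.5, -0.3, -0.6]
opening: 0.317
grasp_force: 60.1
```

```bash
python3 - <<'E'
from h import *
c=cam("wrist");save(c,"w4")
c=cam("wrist");print(c["T"][:3,3])
E
```

```text
[0.46660748 0.04773946 0.30291823]
```

View pics/w4.png

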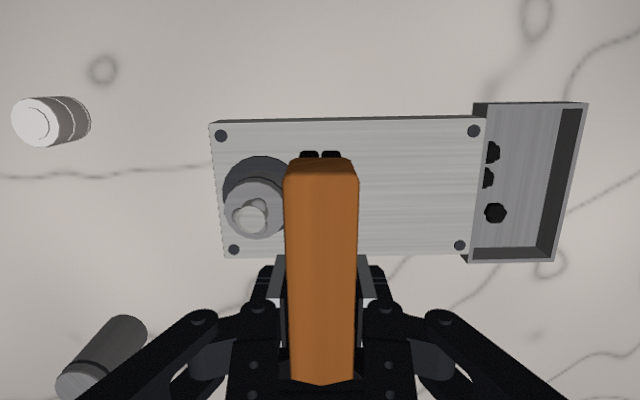

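All three lumps are down in the tray, at (493,152), (487,178) and (495,213). Now I'll put the brush back where it came from.

Call:
play_rows(
  xyz=[
    [12, -58, 0],
    [24, -116, 0],
    [36, -174, 0],
    [48, -232, 0],
    [60, -290, 0],
    [72, -345, 0],
    [77, -372, 20],
    [77, -375, 50],
    [77, -375, 75],
    [77, -375, 95],
  ],
  rot=[
    [0, 0, 0],
    [0, 0, 0],
    [0, 0, 0],
    [0, 0, 0],
    [0, 0, 0],
    [0, 0, 0],
    [0, 0, 0],
    [0, 0, 0],
    [0, 0, 0],
    [0, 0, 0],
  ],
  grip=[0, 0, 0, 0, 0, 0, 0, 0, 0, 0],
)

```text
time_s: 10.45
eef_pos: [0.4739, -0.3277, 0.083]
eef_rot: [-0.0, -0.0, 1.0, 0.0]
wrist_force: [0.4, -0.1, -1.3]
opening: 0.319
grasp_force: 60.3
```

Call:
play_rows(
  xyz=[
    [0, 0, 12],
    [0, 0, 22],
    [0, 0, 28],
    [0, 0, 32],
    [0, 0, 33],
    [0, 0, 33],
    [0, 0, 33],
    [0, 0, 33],
    [0, 0, 33],
    [0, 0, 33],
  ],
  rot=[
    [0, 0, 0],
    [0, 0, 0],
    [0, 0, 0],
    [0, 0, 0],
    [0, 0, 0],
    [0, 0, 0],
    [0, 0, 0],
    [0, 0, 0],
    [0, 0, 0],
    [0, 0, 0],
  ],
  grip=[0, 0, 0, 0, 0, 0, 0.5, 1, 1, 1],
)

```text
time_s: 11.7
eef_pos: [0.4739, -0.3284, 0.0514]
eef_rot: [0.0, -0.0, 1.0, -0.0]
wrist_force: [-0.2, -1.1, 0.1]
opening: 1.0
grasp_force: 0.0
```

Call:
play_rows(
  xyz=[
    [0, 0, -30],
    [0, 0, -65],
    [0, 0, -100],
    [-6, 45, -110],
    [-12, 95, -110],
    [-19, 140, -110],
    [-19, 155, -110],
    [-19, 155, -110],
    [-19, 155, -110],
    [-19, 155, -110],
  ],
  rot=[
    [0, 0, 0],
    [0, 0, 0],
    [0, 0, 0],
    [0, 0, 0],
    [0, 0, 0],
    [0, 0, 0],
    [0, 0, 0],
    [0, 0, 0],
    [0, 0, 0],
    [0, 0, 0],
  ],
  grip=[1, 1, 1, 1, 1, 1, 1, 1, 1, 1],
)

```text
time_s: 12.95
eef_pos: [0.4928, -0.1746, 0.1613]
eef_rot: [0.0, 0.001, 1.0, -0.0]
wrist_force: [-0.6, -0.1, -0.7]
opening: 1.0
grasp_force: 0.0
```

```bash
python3 - <<'E'
from h import *
o,T=pose();print(o["eef_pos"],o["wrist_force"])
c=cam("wrist");save(c,"w5");P=cloud(c)
m=(P[...,2]>.034)&(P[...,2]<.048)
k,l,s,ce=cv2.connectedComponentsWithStats(m.astype(np.uint8))
for i in range(1,k):
    if s[i,4]>300:
        q=P[l==i]; (x,y),r=cv2.minEnclosingCircle((q[:,:2]*1000).astype(np.float32)); print(s[i],x,y,r,np.median(q,0),(c["color"][l==i]).mean(0))
E
```

```text
[ 0.49279354 -0.17462724  0.16129938] [-0.61400467 -0.09639991 -0.74706765]
[187   0  39  73 592] 378.9381103515625 -248.846923828125 25.472591400146484 [ 0.37854394 -0.24817569  0.04156923] [101.83614865  43.71452703   0.57939189]
[  87  101   61  146 1528] 473.5915832519531 -326.77008056640625 55.59939193725586 [ 0.46458741 -0.31418743  0.0411435 ] [73.32853403 45.21924084 21.92015707]
[ 300  177   49   48 1846] 493.9314880371094 -171.53271484375 19.039262771606445 [ 0.49237558 -0.17188186  0.04045856] [187.18309859 183.97453954 183.65222102]
[ 487  231   82   71 1645] 553.7931518554688 -1.261012315750122 33.90623092651367 [ 0.53903186 -0.01610845  0.03489557] [51.97507599 52.51367781 54.66139818]
```

View pics/w5.png

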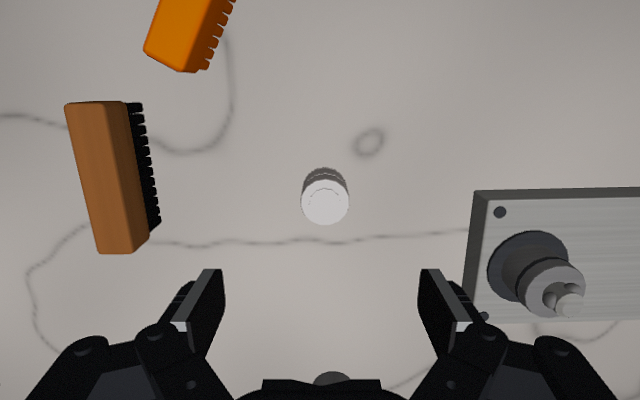

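The wrist view shows the brush standing at (110,180), the cap top at (325,203) and the stud at (569,304). Next I'll view the stud from the same relative position.

Call:
play_rows(
  xyz=[
    [0, 0, -24],
    [-8, 20, -48],
    [-25, 70, -48],
    [-45, 120, -48],
    [-59, 163, -48],
    [-59, 173, -48],
    [-59, 173, -48],
    [-59, 173, -48],
    [-59, 173, -48],
    [-59, 173, -48],
  ],
  rot=[
    [0, 0, 0],
    [0, 0, 0],
    [0, 0, 0],
    [0, 0, 0],
    [0, 0, 0],
    [0, 0, 0],
    [0, 0, 0],
    [0, 0, 0],
    [0, 0, 0],
    [0, 0, 0],
  ],
  grip=[1, 1, 1, 1, 1, 1, 1, 1, 1, 1],
)

```text
time_s: 14.25
eef_pos: [0.5517, -0.0012, 0.2093]
eef_rot: [0.0, 0.001, 1.0, -0.0]
wrist_force: [0.4, -0.2, 0.9]
opening: 0.998
grasp_force: 0.0
```

```bash
python3 - <<'E'
from h import *
o,T=pose();print(o["eef_pos"],T[:3,:3].round(4).tolist())
c=cam("wrist");save(c,"w6");P=cloud(c)
for lo,hi in((.0855,.095),(.066,.074),(.0275,.0325)):
    m=(P[...,2]>lo)&(P[...,2]<hi); m[330:]=0
    k,l,s,ce=cv2.connectedComponentsWithStats(m.astype(np.uint8))
    for i in range(1,k):
        if s[i,4]>200:
            q=P[l==i]; (x,y),r=cv2.minEnclosingCircle((q[:,:2]*1000).astype(np.float32)); print(lo,s[i],x,y,r,np.median(q,0))
            if lo>.08:
                C=max(cv2.findContours((l==i).astype(np.uint8),0,1)[0],key=len); e=cv2.fitEllipse(C); print(e,onz(c,e[0],.088))
cv2.imwrite("pics/w6c.png",cv2.resize(cv2.cvtColor(c["color"],cv2.COLOR_RGB2BGR)[100:340,200:440],(720,720),interpolation=2))
E
```

```text
[ 0.55174701 -0.00121157  0.20933967] [[-1.0, 0.0012, 0.0001], [0.0012, 1.0, -0.0001], [-0.0001, -0.0001, -1.0]]
0.0855 [308 192  26  24 448] 554.5111694335938 -0.7784115672111511 9.959526062011719 [ 0.55406411 -0.00072298  0.08766464]
((320.8020324707031, 203.52366638183594), (22.89916229248047, 23.657495498657227), 105.53441619873047) [[ 0.55377343 -0.00087027  0.088     ]]
0.066 [ 293  169   56   54 1599] 554.4788208007812 -0.7008079290390015 23.078784942626953 [ 0.54881146 -0.00148399  0.07003371]
0.066 [324 316  79  14 402] 687.1819458007812 39.11106491088867 37.077178955078125 [0.67541152 0.03645278 0.0698421 ]
0.0275 [  274    99   345   148 27210] 550.7752075195312 111.22207641601562 163.11048889160156 [0.54368528 0.0904538  0.03010394]
0.0275 [  0 286  62  44 282] 693.5875244140625 -311.76409912109375 36.262332916259766 [ 0.67731008 -0.297459    0.02948693]
0.0275 [308 293  95  35 253] 706.6925048828125 35.3925895690918 50.699790954589844 [0.67875614 0.0302713  0.03013844]
```

View pics/w6c.png

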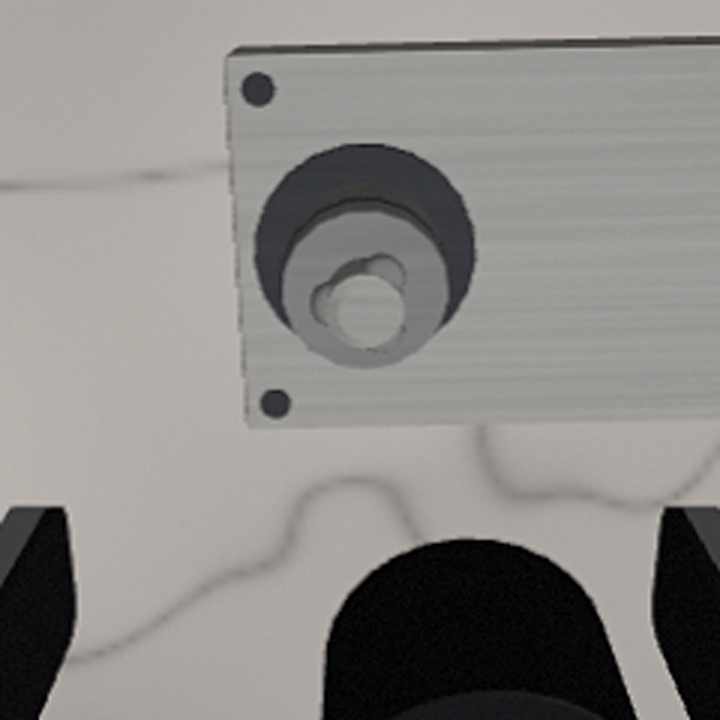

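The crop shows the stud top centred at about (367,312) on the cell, with its balls behind it. It matches the ray fit of (0.554, -0.001).

Call:
play_rows(
  xyz=[
    [15, -45, 0],
    [35, -100, 10],
    [52, -150, 30],
    [58, -171, 60],
    [58, -171, 90],
    [58, -171, 120],
    [58, -171, 140],
    [58, -171, 140],
    [58, -171, 140],
    [58, -171, 140],
  ],
  rot=[
    [0, 0, 0],
    [0, 0, 0],
    [0, 0, 0],
    [0, 0, 0],
    [0, 0, 0],
    [0, 0, 0],
    [0, 0, 0],
    [0, 0, 0],
    [0, 0, 0],
    [0, 0, 0],
  ],
  grip=[1, 1, 1, 1, 1, 1, 1, 1, 1, 1],
)

```text
time_s: 15.55
eef_pos: [0.4947, -0.1718, 0.0705]
eef_rot: [0.001, -0.0, 1.0, -0.001]
wrist_force: [0.7, 0.3, 0.8]
opening: 0.999
grasp_force: 0.0
```

Call:
play_rows(
  xyz=[
    [0, 0, 15],
    [0, 0, 28],
    [0, 0, 38],
    [0, 0, 41],
    [0, 0, 41],
    [0, 0, 41],
    [0, 0, 41],
    [0, 0, 41],
    [0, 0, 41],
    [0, 0, 41],
  ],
  rot=[
    [0, 0, 0],
    [0, 0, 0],
    [0, 0, 0],
    [0, 0, 0],
    [0, 0, 0],
    [0, 0, 0],
    [0, 0, 0],
    [0, 0, 0],
    [0, 0, 0],
    [0, 0, 0],
  ],
  grip=[1, 1, 1, 1, 0.7, 0.5, 0.3, 0, 0, 0],
)

```text
time_s: 16.8
eef_pos: [0.4944, -0.1716, 0.029]
eef_rot: [0.001, -0.0, 1.0, -0.0]
wrist_force: [0.6, -0.1, 6.0]
opening: 0.425
grasp_force: 59.9
```

Call:
play_rows(
  xyz=[
    [0, 0, -20],
    [0, 0, -50],
    [0, 0, -90],
    [0, 0, -120],
    [0, 0, -120],
    [0, 0, -120],
    [0, 0, -120],
    [0, 0, -120],
    [0, 0, -120],
    [0, 0, -120],
  ],
  rot=[
    [0, 0, 0],
    [0, 0, 0],
    [0, 0, 0],
    [0, 0, 0],
    [0, 0, 0],
    [0, 0, 0],
    [0, 0, 0],
    [0, 0, 0],
    [0, 0, 0],
    [0, 0, 0],
  ],
  grip=[0, 0, 0, 0, 0, 0, 0, 0, 0, 0],
)

```text
time_s: 18.05
eef_pos: [0.4938, -0.1713, 0.1481]
eef_rot: [-0.0, -0.0, 1.0, 0.0]
wrist_force: [0.2, -0.2, -0.4]
opening: 0.428
grasp_force: 59.9
```

```bash
python3 - <<'E'
from h import *
o,T=pose();print(o["eef_pos"],T[:3,:3].round(4).tolist(),o["wrist_force"])
c=cam("wrist");save(c,"w7");P=cloud(c);L=P-T[:3,3]
z=L[...,2]
m=(c["color"].min(2)>110)&(abs(L[...,0])<.03)&(abs(L[...,1])<.03)&(z>-.02)&(z<.03)
print(m.sum(),np.percentile(z[m],[5,25,50,75,95]))
t=np.percentile(z[m],75); m&=(z>t-.004)
k,l,s,ce=cv2.connectedComponentsWithStats(m.astype(np.uint8)); i=1+s[1:,4].argmax(); q=L[l==i]
print(s[i],cv2.minEnclosingCircle((q[:,:2]*1000).astype(np.float32)),np.median(q,0))
E
```

```text
[ 0.49375134 -0.17131428  0.14805201] [[-1.0, -0.0001, -0.0004], [-0.0001, 1.0, 0.0002], [0.0004, 0.0002, -1.0]] [ 0.22660365 -0.16896389 -0.4445062 ]
6109 [0.00973551 0.01079087 0.01143465 0.01217509 0.01310408]
[ 275  268   93   79 5698] ((-0.0852540135383606, 0.4262562692165375), 19.05486488342285) [-0.00218309  0.00037867  0.01144872]
```

View pics/w7.png

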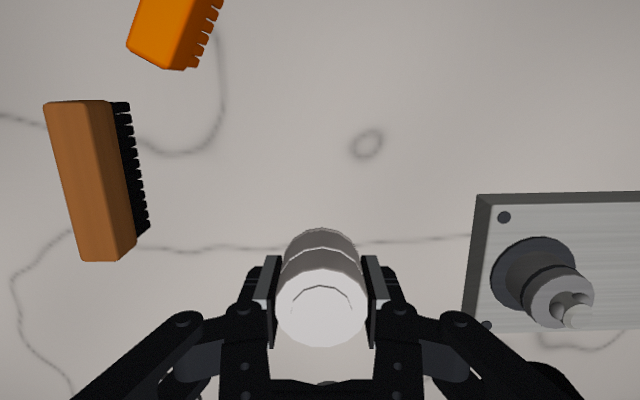

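The wrist view shows the cap gripped squarely between the pads at (322,305), with the brush standing at left and the stud at (575,317).

Call:
play_rows(
  xyz=[
    [-10, 28, 0],
    [-24, 68, 0],
    [-38, 108, 0],
    [-50, 142, 0],
    [-58, 164, 0],
    [-60, 170, 0],
    [-60, 170, 0],
    [-60, 170, 15],
    [-60, 170, 22],
    [-60, 170, 22],
  ],
  rot=[
    [0, 0, 0],
    [0, 0, 0],
    [0, 0, 0],
    [0, 0, 0],
    [0, 0, 0],
    [0, 0, 0],
    [0, 0, 0],
    [0, 0, 0],
    [0, 0, 0],
    [0, 0, 0],
  ],
  grip=[0, 0, 0, 0, 0, 0, 0, 0, 0, 0],
)

```text
time_s: 19.35
eef_pos: [0.5528, -0.0017, 0.1249]
eef_rot: [-0.001, 0.0, 1.0, 0.0]
wrist_force: [-0.1, -0.1, -0.1]
opening: 0.428
grasp_force: 60.0
```

```bash
python3 - <<'E'
from h import *
o,T=pose();print(o["eef_pos"],T[:3,:3].round(4).tolist(),o["wrist_force"])
for n in("scene","side"):
    c=cam(n);P=cloud(c);L=P-T[:3,3]; print(n)
    # cap (lower part) vs cell in the same view: horizontal pixel centres
    m=(c["color"].min(2)>120)&(abs(L[...,0])<.03)&(abs(L[...,1])<.03)&(L[...,2]>-.035)&(L[...,2]<.015)
    print("cap",np.nonzero(m)[1].mean(),m.sum(),np.nanmean(P[m],0) if m.any() else 0)
save(cam("side"),"s8"); i=cv2.imread("pics/s8.png")[150:250,270:390]; j=(lambda c:cv2.cvtColor(c["color"],4)[150:250,265:385])(cam("scene"))
cv2.imwrite("pics/s8c.png",cv2.resize(np.hstack([i,j]),(800,333),interpolation=2))
E
```

```text
[ 0.55282698 -0.00173088  0.12494727] [[-1.0, 0.0007, -0.0025], [0.0007, 1.0, 0.0005], [0.0025, 0.0005, -1.0]] [-0.08554737 -0.06270597 -0.11491386]
scene
cap 324.15577889447235 199 [ 0.55403243 -0.00143501  0.13512441]
side
cap 322.77272727272725 88 [5.44628961e-01 2.80267118e-04 1.34883056e-01]
```

View pics/s8c.png

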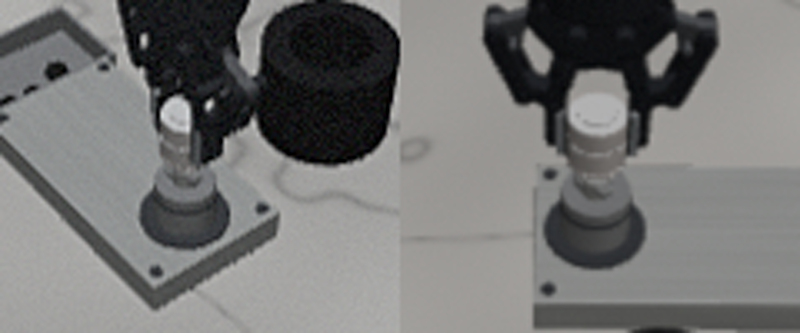

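The crops from the side view (left) and scene view (right) show the cap just above the stud and lined up with it. I'll lower it slowly and watch the force.

Call:
play_rows(
  xyz=[
    [-1, 0.5, 0],
    [-1, 0.5, 2],
    [-1, 0.5, 4],
    [-1, 0.5, 5],
    [-1, 0.5, 6],
    [-1, 0.5, 7],
    [-1, 0.5, 8],
    [-1, 0.5, 9],
    [-1, 0.5, 10],
    [-1, 0.5, 10],
  ],
  rot=[
    [0, 0, 0],
    [0, 0, 0],
    [0, 0, 0],
    [0, 0, 0],
    [0, 0, 0],
    [0, 0, 0],
    [0, 0, 0],
    [0, 0, 0],
    [0, 0, 0],
    [0, 0, 0],
  ],
  grip=[0, 0, 0, 0, 0, 0, 0, 0, 0, 0],
)

```text
time_s: 20.8
eef_pos: [0.5548, -0.0008, 0.1162]
eef_rot: [-0.0, -0.0, 1.0, 0.0]
wrist_force: [-1.0, 0.2, -1.1]
opening: 0.426
grasp_force: 60.0
```

Call:
play_rows(
  xyz=[
    [0.3, 0, 1],
    [0.5, 0, 2],
    [0.5, 0, 3],
    [0.5, 0, 4],
    [0.5, 0, 5],
    [0.5, 0, 6],
    [0.5, 0, 6],
    [0.5, 0, 6],
    [0.5, 0, 6],
    [0.5, 0, 6],
  ],
  rot=[
    [0, 0, 0],
    [0, 0, 0],
    [0, 0, 0],
    [0, 0, 0],
    [0, 0, 0],
    [0, 0, 0],
    [0, 0, 0],
    [0, 0, 0],
    [0, 0, 0],
    [0, 0, 0],
  ],
  grip=[0, 0, 0, 0, 0, 0, 0, 0, 0, 0],
)

```text
time_s: 22.05
eef_pos: [0.5545, -0.0009, 0.1105]
eef_rot: [0.0, -0.0, 1.0, -0.0]
wrist_force: [0.1, -0.5, 1.9]
opening: 0.427
grasp_force: 60.1
```

Call:
play_rows(
  xyz=[
    [0, 0, 1],
    [0, 0, 2],
    [0, 0, 3],
    [0, 0, 4],
    [0, 0, 5],
    [0, 0, 5],
    [0, 0, 5],
    [0, 0, 5],
    [0, 0, 5],
    [0, 0, 5],
  ],
  rot=[
    [0, 0, 0],
    [0, 0, 0],
    [0, 0, 0],
    [0, 0, 0],
    [0, 0, 0],
    [0, 0, 0],
    [0, 0, 0],
    [0, 0, 0],
    [0, 0, 0],
    [0, 0, 0],
  ],
  grip=[0, 0, 0, 0, 0, 0, 0, 0, 0, 0],
)

```text
time_s: 23.3
eef_pos: [0.5548, -0.0009, 0.1059]
eef_rot: [0.001, -0.0, 1.0, -0.0]
wrist_force: [-0.1, 0.2, 6.7]
opening: 0.427
grasp_force: 60.3
```

Call:
play_rows(
  xyz=[
    [0, 0, 0.7],
    [0, 0, 1.3],
    [0, 0, 2],
    [0, 0, 2.7],
    [0, 0, 3],
    [0, 0, 3],
    [0, 0, 3],
    [0, 0, 3],
    [0, 0, 3],
    [0, 0, 3],
  ],
  rot=[
    [0, 0, 0],
    [0, 0, 0],
    [0, 0, 0],
    [0, 0, 0],
    [0, 0, 0],
    [0, 0, 0],
    [0, 0, 0],
    [0, 0, 0],
    [0, 0, 0],
    [0, 0, 0],
  ],
  grip=[0, 0, 0, 0, 0, 0, 0, 0, 0, 0],
)

```text
time_s: 24.55
eef_pos: [0.5539, -0.0008, 0.102]
eef_rot: [-0.0, -0.0, 1.0, 0.0]
wrist_force: [3.0, -2.0, -7.4]
opening: 0.425
grasp_force: 60.8
```

The force dropped and reversed, which is the click as the balls draw the cap down. I'll keep pressing.

Call:
play_rows(
  xyz=[
    [0, 0, 1],
    [0, 0, 2],
    [0, 0, 3],
    [0, 0, 4],
    [0, 0, 5],
    [0, 0, 6],
    [0, 0, 6],
    [0, 0, 6],
    [0, 0, 6],
    [0, 0, 6],
  ],
  rot=[
    [0, 0, 0],
    [0, 0, 0],
    [0, 0, 0],
    [0, 0, 0],
    [0, 0, 0],
    [0, 0, 0],
    [0, 0, 0],
    [0, 0, 0],
    [0, 0, 0],
    [0, 0, 0],
  ],
  grip=[0, 0, 0, 0, 0, 0, 0, 0, 0, 0],
)

```text
time_s: 25.8
eef_pos: [0.5545, -0.0007, 0.0968]
eef_rot: [0.0, -0.0, 1.0, 0.0]
wrist_force: [-2.2, 0.5, 5.1]
opening: 0.429
grasp_force: 61.5
```

Call:
play_rows(
  xyz=[
    [0, 0, 1],
    [0, 0, 2],
    [0, 0, 3],
    [0, 0, 4],
    [0, 0, 5],
    [0, 0, 6],
    [0, 0, 6],
    [0, 0, 6],
    [0, 0, 6],
    [0, 0, 6],
  ],
  rot=[
    [0, 0, 0],
    [0, 0, 0],
    [0, 0, 0],
    [0, 0, 0],
    [0, 0, 0],
    [0, 0, 0],
    [0, 0, 0],
    [0, 0, 0],
    [0, 0, 0],
    [0, 0, 0],
  ],
  grip=[0, 0, 0, 0, 0, 0, 0, 0, 0, 0],
)

```text
time_s: 27.05
eef_pos: [0.5545, -0.0007, 0.0917]
eef_rot: [0.0, -0.0, 1.0, -0.0]
wrist_force: [-6.0, 0.7, 13.7]
opening: 0.426
grasp_force: 62.2
```

```bash
python3 - <<'E'
from h import *
o,T=pose();print(o["eef_pos"],T[:3,:3].round(4).tolist(),o["wrist_force"])
E
```

```text
[ 0.55451846 -0.0007037   0.09171094] [[-1.0, -0.0004, 0.0003], [-0.0004, 1.0, -0.0], [-0.0003, -0.0, -1.0]] [-6.01311469  0.72554299 13.7423133 ]
```

Call:
play_rows(
  xyz=[
    [0.5, 0, 0],
    [1, 0, 0],
    [1, 0, 0],
    [1, 0, 0],
    [1, 0, 0],
    [1, 0, 0],
    [1, 0, 0],
    [1, 0, 0],
    [1, 0, 0],
    [1, 0, 0],
  ],
  rot=[
    [0, 0, 0],
    [0, 0, 0],
    [0, 0, 0],
    [0, 0, 0],
    [0, 0, 0],
    [0, 0, 0],
    [0, 0, 0],
    [0, 0, 0],
    [0, 0, 0],
    [0, 0, 0],
  ],
  grip=[0, 0, 0, 0, 0, 0, 0, 0, 0, 0],
)

```text
time_s: 28.3
eef_pos: [0.5545, -0.0007, 0.0921]
eef_rot: [0.001, -0.0, 1.0, -0.0]
wrist_force: [-3.7, 2.7, 12.7]
opening: 0.429
grasp_force: 62.3
```

```bash
python3 - <<'E'
from h import *
o,T=pose();print(o["eef_pos"],o["wrist_force"])
c=cam("scene");P=cloud(c);L=P-T[:3,3]
b=(abs(L[...,0])<.03)&(abs(L[...,1])<.03)
m=b&(c["color"].min(2)>120)&(P[...,2]>.085);print("cap top",np.percentile(P[m][:,2],[50,80,90]))
r=np.hypot(P[...,0]-.554,P[...,1]+.001); m=(r>.0205)&(r<.0225)&(P[...,2]>.05)&(P[...,2]<.08)&(P[...,0]>.556); print("cell top",m.sum(),np.percentile(P[m][:,2],[50,80,90]))
i=cv2.cvtColor(c["color"],4)[150:250,265:385];j=cv2.cvtColor(cam("side")["color"],4)[150:250,270:390]
cv2.imwrite("pics/f.png",cv2.resize(np.hstack([j,i]),(800,333),interpolation=2))
E
```

```text
[ 0.5544653  -0.0007221   0.09210346] [-3.72316602  2.69261078 12.70390618]
cap top [0.10382671 0.10468802 0.10539422]
cell top 59 [0.05948413 0.06239352 0.06386242]
```

View pics/f.png

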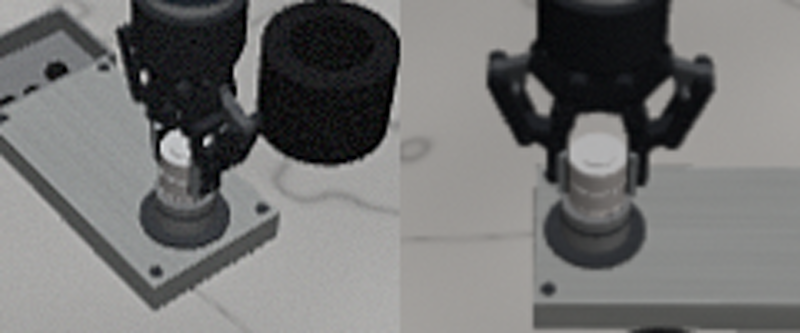

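The cap is flush on the cell. Its top is at 0.104 m, so the cell is pushed down by about 6.5 mm, and the arm is pressing with about 13 N.

```bash
python3 -c "
from bench import ctrl; print(ctrl.hand_in())"
```

```text
the job is handed in; nothing more can be done
None
```

The job is handed in at about 28 s: the three lumps are in the tray, the brush is back on the bench, and the cap clicked home with the arm still pressing the cell down by about 6.5 mm (by camera and force reading).

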